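Load a ceramic tile in the microscope fixture and hold it for clamping

TASK

Push the white ceramic tile across the fixture plate into the corner, flush along the long rail and up to the end stop, then slide the thinner of the two tall steel packing blocks upright into the gap between tile and side clamp where it is wide enough (only one is), squarely in front of the clamp's pad and right down on the plate, and let go of it. Then, with the fingers between the two clamps, press the tile's free long edge firmly against the rail and finish like that, still holding the tile pressed flush so that the clamps can be tightened. Leave everything else on the bench where it is.

Things in the scene. Friction and masses are not known exactly. Their poses are not given: they have to be found in the camera images.
- jig: Dark grey metal fixture plate with a grid of small holes, fixed on the bench: 180 mm (x) by 340 mm (y), 12 mm thick. Origin: centre of its underside, z up. It bears the rail along its far (+x) edge, an end stop at its right (-y) end and two side clamps. Left (+y) of the clamps it is open, and the tile can slide along the rail from there to its place between rail and clamps.
- rail: Straight steel rail fixed on the plate, 340 mm long along y, 18 mm wide, rising 14 mm above the plate. Its origin and axes are those of jig; its inner face looks to -x and stands at x = 70 mm of that frame.
- tile_place (a point): Where tile_center is to be: the middle of the tile's place in the corner, 8 mm above the plate, 30 mm from the rail's face and 60 mm from the end stop's face; axes as the plate's, (40, -75, 20) mm in the frame of jig. The end stop is a steel bar 55 mm long (x), 18 mm wide, 14 mm high above the plate, whose face looks to +y.
- tile_center (a point): Centre (half-way up) of the loose white ceramic tile, 60 mm (its x) by 120 mm (its y), 16 mm thick, 0.2 to 0.4 kg. It lies flat on the plate, left of the clamps, askew and off the rail by 1 to 4 cm. Its axes lie roughly along the plate's (within 0.2 rad). Pushed along the rail off its middle line it can swing off the rail and catch on a pad.
- clamp_a_pad (a point): Centre of the pad face of one of two like side clamps on the plate, left or right: a disc of 18 mm diameter looking to the rail (+x; axes as the plate's), 10 mm above the plate. 8 mm behind it begins the clamp's block, 28 mm wide (y), 34 long, 20 high, then the screw's knob to 62 mm behind. With the tile flush on the rail one clamp's gap (pad to tile) is 7 to 9 mm, the other's 17 to 19 mm.
- clamp_b_pad (a point): Same for the other clamp, of the same make. The two are 96 mm apart along y, 48 mm either side of the middle of the tile's place. Compare them: the one whose pad is farther from the rail (smaller x in the plate's frame) has the wide gap.
- thin_block_center (a point): Centre (half-way up) of the thinner packing block: plain steel, 14 mm thick (its x), 20 mm wide (its y), 50 mm tall, about 0.11 kg, standing on the bench right of the plate. In the gap its 14 mm lies across, its width centred on the pad within 10 mm. Take it across the 20 mm by its upper half: beside the gap the clamp rises 20 mm and the tile 16 mm above the plate.
- thick_block_center (a point): Centre (half-way up) of the thicker packing block, same height and width but 24 mm thick: fits neither gap. Stands upright near the thin one (the two may change places). Bystander.
- spare_screw: Bystander: spare clamp screw standing on its knob (19 mm diameter, 34 mm tall) at the plate's near left corner. Origin: centre of underside.
- slide_box: Bystander: closed box for slides, 87 x 102 x 34 mm, on the bench to the left. Origin: centre of underside.
- petri_dish: Bystander: closed Petri dish, 91 mm diameter, 17 mm high, on the bench to the left. Origin: centre of underside.
- objective_case: Bystander: grey round objective case, 41 mm diameter, 52 mm tall, on the bench to the right. Origin: centre of underside.
- jar: Bystander: amber jar, 56 mm diameter, 65 mm tall, beyond the rail. Origin: centre of underside.
- screwdriver: Bystander: screwdriver with orange handle, 150 mm long, lying beyond the rail.
- beaker: Bystander: glass beaker, 68 mm diameter, 85 mm tall, to the far left. Origin: centre of underside.
There are look-alikes about, which are no part of the job. Of the things shaped like the part that bears tile_center, the white one is meant.

How it is judged:
On the way, in this order (a step that is already met when the one before it is completed fails the run):
1. the tile lies in the corner, flush along the rail and up to the end stop (x of tile_center in the frame of jig between 0.038 and 0.042 m and y of tile_center in the frame of jig between -0.079 and -0.071 m and z of tile_center in the frame of jig between 0.018 and 0.022 m and angle between the x axis of tile_center and the x axis of jig, either way round below 0.025 rad), for 0.2 s.
2. the thin block stands in the wide gap between pad and tile, down on the plate, let go (x of thin_block_center in the frame of clamp_b_pad between 0.0045 and 0.0135 m and y of thin_block_center in the frame of clamp_b_pad between -0.012 and 0.012 m and z of thin_block_center in the frame of jig between 0.0345 and 0.0395 m and angle between thin_block_center's own z axis and vertical below 0.1 rad and contact force between the fingers and thin_block below 0.2 N), for 0.2 s.
At the end, for the whole second after the job is handed in: Tile within 2 mm of the rail, 4 mm of the end stop and 0.025 rad of parallel; thin block released, upright on the plate between tile and pad in the wide gap, within 12 mm of the pad's middle sideways; fingers press the tile and the tile presses the rail with over 3 N (all of step 1 and all of step 2 and contact force between tile and rail above 3 N and contact force between the fingers and tile above 3 N); the arm keeps its last pose, push and grip.
It fails at once if another thing on the bench is moved more than 30 mm or knocked over (distance of any of thick_block_center, spare_screw, slide_box, petri_dish, objective_case, jar, screwdriver, beaker from where it was at the start of the episode above 0.03 m or angle between any of thick_block_center, spare_screw, slide_box, petri_dish, objective_case, jar, beaker's own z axis and vertical above 0.5 rad).
It also fails if it takes over 72 s, if anything falls off the work surface, if the arm or the gripper's body presses on something with over 40 N, if the wrist force passes 120 N, or if a joint passes its speed limit or range.

ROBOT

A 6-joint arm with a two-finger parallel gripper is mounted at the origin on the work surface. World frame = base frame: x ahead of the robot, y to its left, z up, the work surface at z = 0. Lengths are in m, angles in rad, forces in N, time in s.
With the tool pointing down it reaches from about 0.25 to 0.725 m from the base axis. Payload 4 kg.
Tool frame: the origin (TCP) lies on the centre line of the jaws, within the pads' length; the fingertips stand 17 mm ahead of it and the grasp point (between the pads) lies 2 mm behind it; z points along the fingers, y is the line along which they close (so a half turn about z gives the same grasp; the last joint's range is limited). The gripper opens to 85 mm and grips with 20 to 120 N. Pads are 22 mm wide; open, the fingers measure 114 mm over their backs; the gripper's body (76 mm by 85 mm) begins 54 mm behind the grasp point. The pads swing forward as they close: fully open they stand 13 mm farther back than shut.
Start: joints at [-1.112, 0.241, 0.005, 1.335, 0, 1.571], TCP at [0.221, -0.448, 0.248] pointing down, gripper open.
Joint ranges: [-2.72, 2.72], [-1.05, 1.87], [-1.09, 1.28], [-1.99, 2.15], [-1.42, 1.44], [-3.14, 3.14]. Speed limits (rad/s): [2.79, 2.79, 3.14, 3.14, 3.14, 3.14].

INTERFACE

Orientations are given as a unit quaternion [x, y, z, w].
In Python, from workcell import bot, camera, get_calibration gives the robot as it stands.
- The arm moves only by the tool apply_moves, never from a script. Its argument "steps" is a list of rows, each a list of 3 entries, a list of its own where there are three numbers: the shift along the tool's x, y, z as a fraction of full scale, then the turn, a rotation vector about the tool's x, y, z as a fraction of full scale, then the opening, from 0 (shut) to 1 (fully open). A call has exactly 8 rows; each row shifts and turns the commanded pose from where the row before left it, along the tool's axes as they then stand; what a row does not reach is not made up. Full scale, the value 1, is 20 cm for a shift and pi rad for a turn. A row lasts 1/12 s, in which the tool goes at most 41.7 mm and 7.16 degrees, less where a joint would pass 70% of its speed; a pose out of reach is approached as far as the arm can. A call with a number of a shift or a turn outside -1 to 1 is refused whole. A call with a gripper value outside its range is refused whole. The fingers move at their own pace and stop on an object; the grip force is fixed at half the most. Time passes only in rows, so rows that do not move let the fingers close, or fill a call up. It gives the time, the measured TCP pose, the force, the opening and the grip force at its end, in the units of the state.
- bot.get_obs(): the state, without advancing time (a new reading comes with each control period).
- camera(name): name is "side" or "top" or "wrist"; returns (picture, depth): 480x640x3 uint8, red, green, blue; 480x640 float32, m along the optical axis (not along the pixel's ray), 0 where there is no reading.
- get_calibration(name): a dict with "fov_y" (degrees; the focal length in pixels is half the picture's height over the tangent of half this angle, whatever the lens; pixels are square), "cx", "cy" (the principal point, pixels), "rvec" (rotation vector, rad) and "tvec" (3), from world to camera coordinates, as OpenCV has them. Camera axes: x right, y down, z forward; pixel columns grow to the right and rows downward; lengths in m; the calibration is good to about 2 mm. The wrist camera is an equidistant fisheye: a pixel r from the principal point sees the ray r / f radians off the axis. A picture is of the moment at which its call begins: read the wrist's pose just before it. get_calibration takes no time and is no camera call; for the wrist camera it gives the pose at the moment of the call.
- bot.job_done(): hands the job in; it is judged then, once.
The state is a dict: "clock": time; "joint_pos": joint angles; "joint_vel": joint speeds; "tau": joint torques, N m; "eef_pos": TCP position; "tool_rot": TCP orientation; "ft_force": force on the tool from outside, world axes, zero at the start; "ft_torque": the same for the moment, N m; "grip_width": finger opening in m; "grasp_force": force on a finger pad.
Only numpy, scipy, OpenCV 4.12 (cv2) and the standard library are available. Lean on these libraries where they do the work, as an engineer would, in place of code of your own. Each camera call takes 0.05 s, during which the arm holds its last target. There are 200 camera calls.

## Working session

There is one attempt and no reset: what is moved stays moved. The work goes in short steps, Python scripts to look and compute and a tool call to move; the robot and the scene stay as the last step left them, time stands still between calls to the robot, and variables do not carry over. Pictures are saved under pics/ and viewed, at most 13 in all, crops included, and the job is handed in when it is done.

Besides the shell and the picture viewer there is one more tool, called as name(argument=value, ...) on one line, values as JSON. apply_moves: Moves the arm, as the interface text tells. Its arguments: {"type":"object","properties":{"steps":{"type":"array"}},"required":["steps"]}

```bash
ls; mkdir -p pics; cat > h.py <<'E'
import numpy as np, cv2
from workcell import bot, camera, get_calibration
from scipy.spatial.transform import Rotation as R
def snap(n,f):
    c=get_calibration(n); p,d=camera(n); cv2.imwrite(f'pics/{f}.png',p[:,:,::-1]); np.savez(f'pics/{f}.npz',p=p,d=d,**{k:np.array(v) for k,v in c.items()}); return p,d,c
def cloud(d,c):
    f=240/np.tan(np.radians(float(c['fov_y']))/2)
    v,u=np.mgrid[0:480,0:640]
    P=np.stack([(u-c['cx'])/f*d,(v-c['cy'])/f*d,d],-1)
    M=cv2.Rodrigues(np.array(c['rvec'],float))[0]
    W=(P-np.array(c['tvec']).ravel())@M
    W[d==0]=np.nan
    return W
E
python3 - <<'E'
from h import *
print(bot.get_obs())
for n in('top','side'):
    p,d,c=snap(n,n+'0'); print(n,c)
    W=cloud(d,c); print(W[240,320], np.nanmin(W[...,2]),np.nanmax(W[...,2]))
E
```

```text
pics
{'clock': 0.0, 'joint_pos': array([-1.11196781e+00,  2.41442750e-01,  3.70400196e-03,  1.33517631e+00,
       -5.39182672e-06,  1.57079319e+00]), 'joint_vel': array([-0.00113374, -0.00155356, -0.00127152,  0.00103904, -0.00094171,
       -0.00221404]), 'tau': array([-1.25685765e-03, -3.72314215e+01,  2.52409798e+01,  1.68577203e-02,
       -9.57797783e-05,  1.94499069e-05]), 'eef_pos': array([ 0.22118324, -0.44775138,  0.24739032]), 'tool_rot': array([ 9.73798859e-01,  2.27408573e-01, -2.43530659e-04, -1.03099585e-03]), 'ft_force': array([-0.2122248 ,  0.41689792, -0.41934104]), 'ft_torque': array([0.04691159, 0.01418631, 0.01707287]), 'grasp_force': 0.0, 'grip_width': 0.08530380561894485}
top {'fov_y': 46.65004795838932, 'cx': 321.6116633401633, 'cy': 238.37801870667872, 'rvec': array([ 2.11880907, -2.11439436,  0.20979014]), 'tvec': array([-0.03607283,  0.54286008,  1.30961609])}
[ 0.54670717 -0.03084075  0.0145191 ] -0.7778534985200991 0.7771115902591793
side {'fov_y': 45.172208412144776, 'cx': 325.47816831320404, 'cy': 234.42727721889352, 'rvec': array([ 2.26037341, -0.49521933,  0.23566432]), 'tvec': array([-0.50198138,  0.17633341,  1.2564303 ])}
[0.5419365  0.00676189 0.01268152] -0.7803895225461681 0.7397817203587994
```

View pics/top0.png

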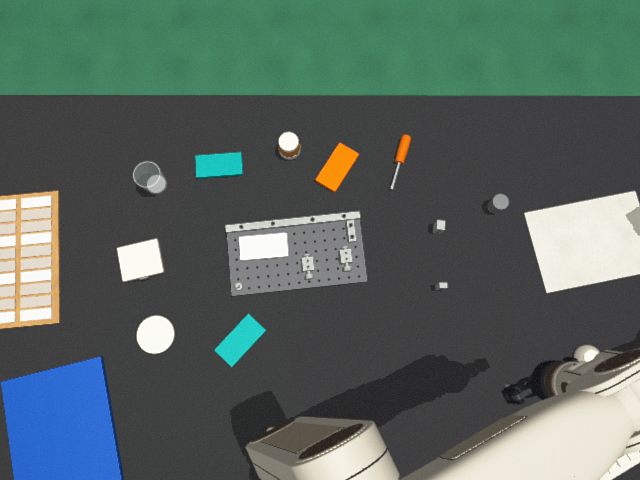

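View pics/side0.png

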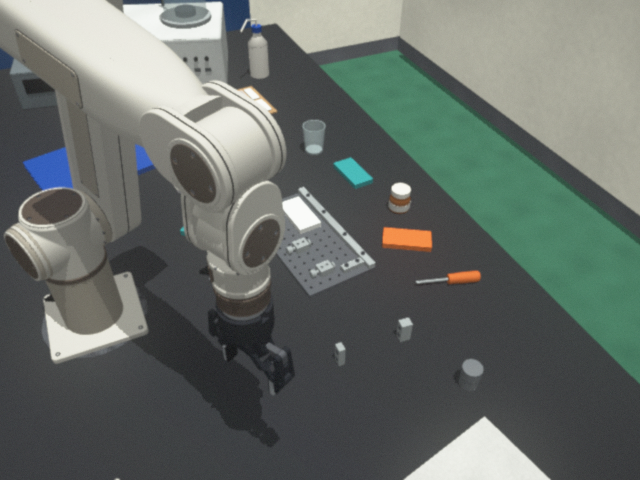

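The top view shows the white tile on the plate at (263,246). The look-alikes are teal (218,164), teal (240,340) and orange (337,167). The clamps are at (308,265) and (346,257). The upright blocks are at (440,226), which looks thicker, and (443,286), which looks thinner. I'll take the white tile on the plate and check it in a close crop.

```bash
python3 - <<'E'
from h import *
z=np.load('pics/top0.npz'); p=z['p'];d=z['d'];c={k:z[k] for k in('fov_y','cx','cy','rvec','tvec')}
W=cloud(d,c)
cr=p[200:305,215:460]; cv2.imwrite('pics/c0.png',cv2.resize(cr[:,:,::-1],(784,336),interpolation=cv2.INTER_CUBIC))
Z=W[...,2]
g=p.astype(int).sum(-1)
def rect(name,m,h=None):
    P=W[m]; P=P[~np.isnan(P[:,0])]
    r=cv2.minAreaRect(P[:,:2].astype(np.float32)*1000); print(name,m.sum(),np.round(r[0],1),np.round(r[1],1),round(r[2],1),'z',np.round(np.percentile(P[:,2],[10,50,90])*1000,1))
def box(u0,v0,u1,v1):
    m=np.zeros((480,640),bool);m[v0:v1,u0:u1]=1;return m
lab=lambda m,pt:(lambda L:L==L[pt[1],pt[0]])(cv2.connectedComponents(m.astype(np.uint8),connectivity=4)[1])
rect('tile',lab((g>660)&box(230,228,300,265),(263,246)))
rect('plate',lab(((Z>.007))&box(215,200,380,305)&(Z<.06),(300,240)))
for n,u,v in(('b1',440,226),('b2',443,286)):
    rect(n,(Z>.03)&box(u-15,v-15,u+15,v+15)); rect(n+'top',(Z>.042)&box(u-15,v-15,u+15,v+15))
    print(np.round(Z[v-8:v+9:2,u-8:u+9:2]*1000))
for n,u,v in(('cl',308,265),('cr',346,257)):
    rect(n,(Z>.022)&box(u-14,v-14,u+14,v+18)); rect(n+'bl',(Z>.028)&box(u-14,v-14,u+14,v+18))
rail=(Z>.022)&box(222,208,362,234);rect('rail',rail)
E
```

```text
tile 1120 [528.6 110.8] [ 60.4 119.4] 5.4 z [24.4 28.  31.9]
plate 9343 [515.7  31.3] [185.  342.3] 6.4 z [ 9.4 14.  29.2]
b1 101 [ 579.3 -327.9] [19.5 25. ] 87.6 z [38.3 48.8 53.6]
b1top 87 [ 579.3 -327.9] [19.5 25. ] 87.6 z [45.  49.4 53.7]
[[-1. -0.  3.  4.  9.  5. -0.  4. -2.]
 [-1.  2. -0. 51. 48. 46. -2.  0.  6.]
 [-3. -4. 45. 55. 50. 51. 54. -4. -1.]
 [-2. 18. 42. 44. 45. 49. 51. -1.  8.]
 [ 4. 22. 44. nan 46. 50. 50. -1.  1.]
 [-5. 20. 46. 51. 49. 51. 52. -1. -4.]
 [-1. 20. 34. 38. 40. 43. -5. -7.  2.]
 [-3. 11. 18. 15. 20.  3. -1.  2.  4.]
 [ 6. -3. -6.  0. -2. -4. -1.  1.  1.]]
b2 62 [ 429.6 -328.1] [14.4 21.3] 4.5 z [41.4 48.7 52.7]
b2top 54 [ 429.6 -328.3] [14.4 20.8] 4.5 z [44.1 49.5 52.7]
[[-4. -1.  3.  3. -1. -0. -2.  4. -2.]
 [ 2.  0. -2. -2. -4.  1.  1. -2. -5.]
 [-2. -2. -1. -1. 49. 48.  2. -0.  6.]
 [-1. 28. 44. 44. 51. 52.  8.  0.  4.]
 [ 2. 30. 51. 51. 52. 52. 46. -2. -1.]
 [ 6. 27. 46. 46. 46. 44. -1. -2.  7.]
 [-0.  1. -1.  3. -5.  0. -1. -3.  0.]
 [ 1.  5.  1. -1.  0. -5.  2.  2.  6.]
 [-1. -4. -1.  2. -1.  3. -0.  5. -1.]]
cl 216 [ 4.788e+02 -2.000e-01] [61.1 27.4] 0.3 z [26.7 31.7 35.7]
clbl 183 [ 4.783e+02 -2.000e-01] [60.  27.3] 0.4 z [29.  32.3 36. ]
cr 220 [498.2 -94.4] [62.6 27.4] 1.6 z [25.9 31.2 35.5]
crbl 175 [498.2 -94.1] [27.4 60.7] 89.8 z [29.4 32.  36.3]
rail 1011 [574.5  37.4] [ 55.5 339.2] 6.0 z [23.3 26.6 30.3]
```

View pics/c0.png

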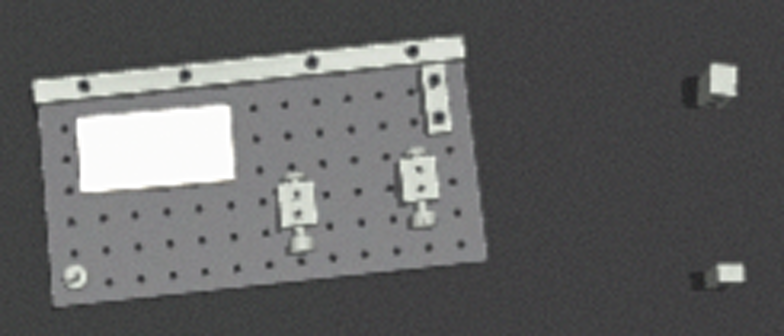

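The crop confirms the white tile on the plate, with the clamps right of it. The left clamp's pad is farther from the rail, so it has the wide gap. The thin block is the lower right one at world (0.430,-0.328), measuring 14.4x21. The jig's yaw is about 6°. I'll move over the plate for a closer look.

apply_moves(steps=[[[0.138,-0.11,-0.015],[0,0,0],1],[[0.138,-0.11,-0.015],[0,0,0],1],[[0.138,-0.11,-0.015],[0,0,0],1],[[0.138,-0.11,-0.015],[0,0,0],1],[[0.138,-0.11,-0.015],[0,0,0],1],[[0.138,-0.11,-0.015],[0,0,0],1],[[0.138,-0.11,-0.015],[0,0,0],1],[[0.138,-0.11,-0.015],[0,0,0],1]])

```text
clock: 0.77
eef_pos: [0.3415, -0.191, 0.2722]
tool_rot: [0.974, 0.227, -0.0, -0.0]
ft_force: [0.9, -0.9, -0.1]
grip_width: 0.0855
grasp_force: 0.0
```

apply_moves(steps=[[[0.138,-0.11,-0.015],[0,0,0],1],[[0.138,-0.11,-0.015],[0,0,0],1],[[0.138,-0.11,-0.015],[0,0,0],1],[[0.138,-0.11,-0.015],[0,0,0],1],[[0.138,-0.11,-0.015],[0,0,0],1],[[0.138,-0.11,-0.015],[0,0,0],1],[[0.138,-0.11,-0.015],[0,0,0],1],[[0.138,-0.11,-0.015],[0,0,0],1]])

```text
clock: 1.43
eef_pos: [0.4616, 0.0647, 0.2961]
tool_rot: [0.974, 0.228, -0.0, 0.0]
ft_force: [0.9, -0.1, -0.2]
grip_width: 0.0854
grasp_force: 0.0
```

apply_moves(steps=[[[0,0,0],[0,0,0.028],1],[[0,0,0],[0,0,0.028],1],[[0,0,0],[0,0,0.028],1],[[0,0,0],[0,0,0.028],1],[[0,0,0],[0,0,0],1],[[0,0,0],[0,0,0],1],[[0,0,0],[0,0,0],1],[[0,0,0],[0,0,0],1]])

```text
clock: 2.1
eef_pos: [0.4622, 0.0555, 0.2962]
tool_rot: [0.998, 0.058, -0.0, -0.003]
ft_force: [-0.1, -0.7, 0.3]
grip_width: 0.0854
grasp_force: 0.0
```

```bash
python3 - <<'E'
from h import *
o=bot.get_obs(); print(o['clock'],o['eef_pos'],o['tool_rot'])
p,d,c=snap('wrist','w1'); print(c, -cv2.Rodrigues(c['rvec'])[0].T@np.array(c['tvec']).ravel())
E
```

```text
2.1 [0.46221564 0.05546441 0.29622087] [ 9.98298592e-01  5.82320097e-02 -3.11770025e-04 -2.97613535e-03]
{'fov_y': 65.70646984690485, 'cx': 321.36440051788674, 'cy': 245.9056250997909, 'rvec': array([-2.16500903,  1.92701138,  0.30729432]), 'tvec': array([0.00372183, 0.38960771, 0.56726795])} [0.5402067  0.06381552 0.42155101]
```

View pics/w1.png

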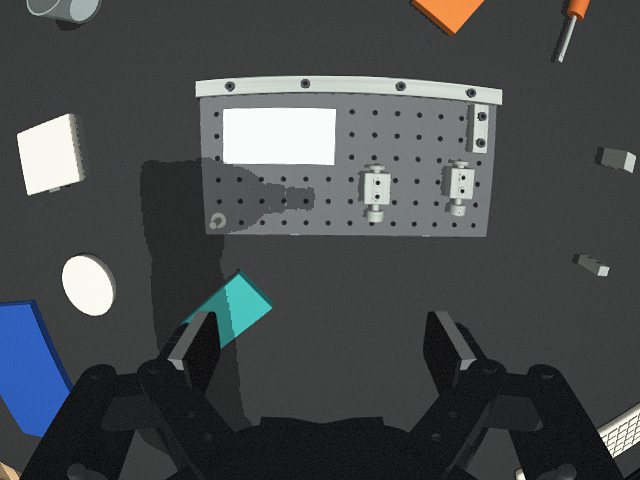

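The wrist view shows the tile at (278,136) with its edges near x 223 to 335 px. The rail runs along the top from (197,87) to (501,97), and the end stop is at (480,127). The pads are at (377,170), left and lower, and (461,163). The thin block is at (592,265).

```bash
cat >> h.py <<'E'
def load(f):
    z=np.load(f'pics/{f}.npz'); return z['p'],z['d'],{k:z[k] for k in('fov_y','cx','cy','rvec','tvec')}
def ortho(p,c,z,x0,x1,y0,y1,s=0.0005,fish=True):
    """rows: x descending, cols: y descending; pixel -> x=x1-r*s, y=y1-c*s"""
    X,Y=np.meshgrid(np.arange(x1,x0,-s),np.arange(y1,y0,-s),indexing='ij')
    P=np.stack([X,Y,np.full_like(X,z)],-1).reshape(-1,1,3)
    f=240/np.tan(np.radians(float(c['fov_y']))/2); K=np.array([[f,0,float(c['cx'])],[0,f,float(c['cy'])],[0,0,1]])
    rv=np.array(c['rvec'],float);tv=np.array(c['tvec'],float)
    uv=(cv2.fisheye.projectPoints(P,rv,tv,K,np.zeros(4)) if fish else cv2.projectPoints(P,rv,tv,K,None))[0].reshape(X.shape+(2,)).astype(np.float32)
    return cv2.remap(p,uv[...,0],uv[...,1],cv2.INTER_LINEAR)
def rectof(m,x1,y1,s=0.0005,pt=None):
    """largest blob (or the one nearest to pt) -> centre xy, sizes mm, yaw deg in (-45,45]"""
    cs=cv2.findContours(m.astype(np.uint8),cv2.RETR_EXTERNAL,cv2.CHAIN_APPROX_NONE)[0]
    k=max(cs,key=cv2.contourArea); q=k.reshape(-1,2); q=np.stack([x1-q[:,1]*s,y1-q[:,0]*s],-1).astype(np.float32)*1000
    (c,wh,a)=cv2.minAreaRect(q); a=(a+45)%90-45
    return np.round(c,1),np.round(np.array(wh)+.5,1),round(a,2)
E
python3 - <<'E'
from h import *
p,d,c=load('w1')
b=(.40,.64,-.17,.22)
o=ortho(p,c,.028,*b); g=o.astype(int).sum(-1)
print('tile',rectof(g>690,b[1],b[3]))
o=ortho(p,c,.026,*b); g=o.astype(int).sum(-1)
# outer rail edge: topmost bright per column; line fit
pts=[];inn=[]
for k in range(60,720,10):
    r=np.where(g[:,k]>420)[0]
    if len(r) and r[0]<200: pts.append((b[1]-r[0]*.0005,b[3]-k*.0005))
pts=np.array(pts); y=pts[:,1];pp=np.polyfit(y,pts[:,0],1); res=pts[:,0]-np.polyval(pp,y); ok=abs(res)<.002; pp=np.polyfit(y[ok],pts[ok,0],1)
print('outer rail edge x=%.4f + %.4f y'%(pp[1],pp[0]),'yaw',np.degrees(np.arctan(-pp[0])),ok.sum(),len(ok),y[ok].max(),y[ok].min())
cv2.imwrite('pics/o1.png',o[:,:,::-1])
E
```

```text
tile (array([530.3, 111.1]), array([ 59.7, 119.6]), 5.13)
outer rail edge x=0.6068 + -0.1084 y yaw 6.186430694631958 64 64 0.19 -0.12500000000000003
```

View pics/o1.png

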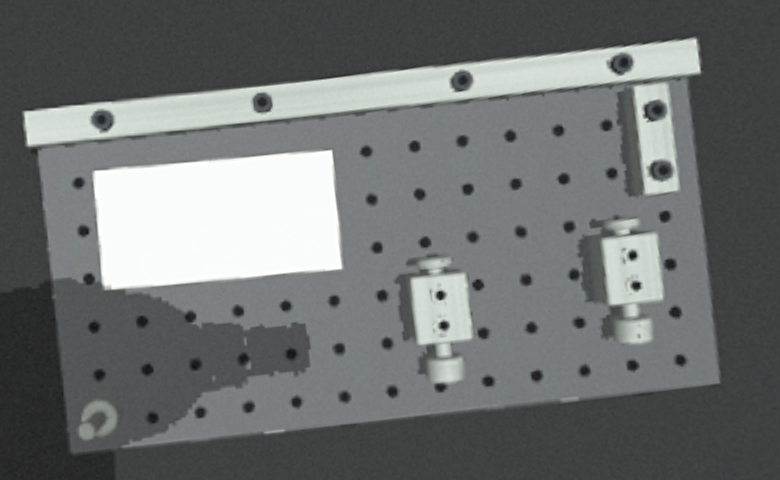

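apply_moves(steps=[[[0.0113,-0.03,0.14],[0,0,0.0028],0.2],[[0.0113,-0.03,0.14],[0,0,0],0.2],[[0.0113,-0.03,0.14],[0,0,0],0.2],[[0.0113,-0.03,0.14],[0,0,0],0.2],[[0.0113,-0.03,0.14],[0,0,0],0.2],[[0.0113,-0.03,0.14],[0,0,0],0.2],[[0.0113,-0.03,0.14],[0,0,0],0.2],[[0.0113,-0.03,0.14],[0,0,0],0.2]])

```text
clock: 2.82
eef_pos: [0.4777, 0.0795, 0.0721]
tool_rot: [0.997, 0.074, -0.001, -0.015]
ft_force: [0.2, -0.7, -0.4]
grip_width: 0.0172
grasp_force: 0.0
```

apply_moves(steps=[[[0,0,0],[0,0,0],0.2],[[0,0,0],[0,0,0],0.2],[[0,0,0],[0,0,0],0.2],[[0,0,0],[0,0,0],0.2],[[0,0,0],[0,0,0],0.2],[[0,0,0],[0,0,0],0.2],[[0,0,0],[0,0,0],0.2],[[0,0,0],[0,0,0],0.2]])

```text
clock: 3.48
eef_pos: [0.4779, 0.0792, 0.0738]
tool_rot: [0.997, 0.074, -0.001, -0.015]
ft_force: [0.3, -0.1, -0.1]
grip_width: 0.0169
grasp_force: 0.0
```

```bash
cat >> h.py <<'E'
def fcloud(d,c):
    f=240/np.tan(np.radians(float(c['fov_y']))/2); K=np.array([[f,0,float(c['cx'])],[0,f,float(c['cy'])],[0,0,1]])
    v,u=np.mgrid[0:480,0:640].astype(np.float64)
    n=cv2.fisheye.undistortPoints(np.stack([u,v],-1).reshape(-1,1,2),K,np.zeros(4)).reshape(480,640,2)
    P=np.dstack([n*d[...,None],d])
    W=(P-np.array(c['tvec']).ravel())@cv2.Rodrigues(np.array(c['rvec'],float))[0]; W[d==0]=np.nan
    return W
JO=np.array([.5153,.0303]);JA=np.radians(6.18)
def tojig(xy): s,c=np.sin(JA),np.cos(JA); return (np.asarray(xy)[...,:2]-JO)@np.array([[c,-s],[s,c]])
E
python3 - <<'E'
from h import *
o=bot.get_obs(); print(o['clock'],o['eef_pos'],o['tool_rot'],o['ft_force'],o['grip_width'],tojig(o['eef_pos'])*1000)
p,d,c=snap('wrist','w2')
W=fcloud(d,c); J=tojig(W)*1000; e=tojig(o['eef_pos'])*1000; Z=W[...,2]*1000
dark=(p.astype(int).sum(-1)<200)
m=(abs(J[...,0]-e[0])<16)&(abs(J[...,1]-e[1])<40)&(Z>22)&(Z<110)
print('n',m.sum()); 
for lo in range(20,100,4):
    q=m&(Z>=lo)&(Z<lo+4)
    if q.sum()>20: print(lo,q.sum(),np.round(np.percentile(J[q][:,0]-e[0],[5,95])),np.round(np.percentile(J[q][:,1]-e[1],[5,95])))
E
```

```text
3.4833 [0.47793578 0.07919627 0.07384722] [ 9.97168075e-01  7.37144466e-02 -5.00025103e-04 -1.48916168e-02] [ 0.34808469 -0.09321681 -0.08733428] 0.0169149719802978 [-31.8832851   52.63446352]
n 7945
56 52 [-9. 12.] [-12.   9.]
60 190 [ 6. 12.] [-17.  15.]
64 323 [-4. 12.] [-19.  20.]
68 368 [ 5. 12.] [-20.  21.]
72 385 [-4. 12.] [-20.  21.]
76 423 [ 3. 12.] [-20.  21.]
80 470 [-5. 12.] [-21.  21.]
84 440 [ 1. 12.] [-20.  21.]
88 319 [-7. 12.] [-14.  15.]
92 837 [-9. 12.] [-13.  12.]
96 507 [-2. 14.] [-28.  24.]
```

View pics/w2.png

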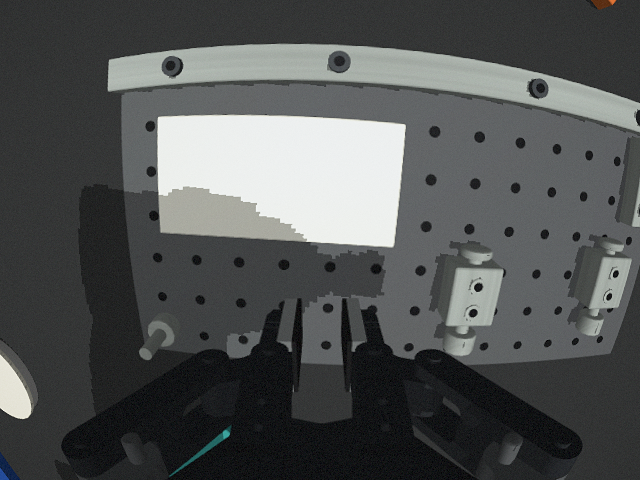

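```bash
cat >> h.py <<'E'
def tojw(x,y): s,c=np.sin(JA),np.cos(JA); return JO+np.array([c*x-s*y,s*x+c*y])
def plan(x,y,z,rel=0):
    """target in jig mm (z world mm), tool x yaw rel deg to jig; total turn (apply first), then total shift, in move fractions"""
    o=bot.get_obs(); a=JA+np.radians(rel)
    Rt=R.from_quat([np.cos(a/2),np.sin(a/2),0,0]); Rc=R.from_quat(o['tool_rot'])
    t=(Rc.inv()*Rt).as_rotvec()/np.pi
    w=np.append(tojw(x/1000,y/1000),z/1000)-o['eef_pos']
    e=tojig(o['eef_pos'])*1000
    print('now jig',np.round(e,1),'z',round(o['eef_pos'][2]*1000,1),'turn',np.round(t,4),'shift',np.round(Rt.inv().apply(w)/.2,4),'F',np.round(o['ft_force'],1),'w',round(o['grip_width'],4),'t',o['clock'])
E
python3 -c "
from h import *
plan(-32,79,34)"
```

```text
now jig [-32.1  52.6] z 73.6 turn [-0.0095 -0.      0.0127] shift [ 0.0003 -0.1318  0.1981] F [0.1 0.1 0.2] w 0.0169 t 3.5333
```

apply_moves(steps=[[[0,0,0],[-0.0095,0,0.0127],0.2],[[0,0,0],[0,0,0],0.2],[[0,-0.033,0],[0,0,0],0.2],[[0,-0.033,0],[0,0,0],0.2],[[0,-0.033,0],[0,0,0],0.2],[[0,-0.033,0],[0,0,0],0.2],[[0,0,0.04],[0,0,0],0.2],[[0,0,0],[0,0,0],0.2]])

```text
clock: 4.2
eef_pos: [0.4769, 0.0772, 0.0643]
tool_rot: [0.997, 0.074, -0.002, -0.011]
ft_force: [-0.6, 0.4, 0.8]
grip_width: 0.0175
grasp_force: 0.0
```

apply_moves(steps=[[[0,0,0.032],[0,0,0],0.2],[[0,0,0.032],[0,0,0],0.2],[[0,0,0.032],[0,0,0],0.2],[[0,0,0.032],[0,0,0],0.2],[[0,0,0.03],[0,0,0],0.2],[[0,0,0],[0,0,0],0.2],[[0,0,0],[0,0,0],0.2],[[0,0,0],[0,0,0],0.2]])

```text
clock: 4.87
eef_pos: [0.4778, 0.0774, 0.034]
tool_rot: [0.997, 0.073, -0.001, -0.011]
ft_force: [0.1, -0.9, -0.3]
grip_width: 0.0173
grasp_force: 0.0
```

```bash
python3 -c "
from h import *
plan(-2,79,34)"
```

```text
now jig [-32.2  50.8] z 34.0 turn [-0.0073  0.0004  0.0124] shift [ 0.151  -0.1408  0.    ] F [ 0.1 -0.9 -0.3] w 0.0173 t 4.8667
```

```bash
python3 -c "
from h import *
print(bot.get_obs()['joint_pos'].round(3))"
```

```text
[ 0.147  0.418 -0.362  0.791  0.023  3.142]
```

apply_moves(steps=[[[0,0,-0.05],[0,0,0],0.2],[[0,0,-0.05],[0,0,0],0.2],[[0,0,0],[-0.0075,0,0.0124],0.2],[[0,0,0],[0,0,0],0.2],[[0,-0.035,0],[0,0,0],0.2],[[0,-0.035,0],[0,0,0],0.2],[[0,0,0],[0,0,0],0.2],[[0,0,0],[0,0,0],0.2]])

```text
clock: 5.53
eef_pos: [0.4783, 0.0702, 0.0539]
tool_rot: [0.998, 0.068, -0.002, -0.008]
ft_force: [-0.1, -0.5, -0.3]
grip_width: 0.0171
grasp_force: 0.0
```

```bash
python3 -c "
from h import *
print(bot.get_obs()['joint_pos'].round(3))
plan(-32,79,54)"
```

```text
[ 0.136  0.39  -0.341  0.842  0.016  3.141]
now jig [-32.5  43.6] z 53.9 turn [-0.0052  0.0007  0.0093] shift [ 0.0023 -0.177  -0.0007] F [-0.1 -0.5 -0.3] w 0.0171 t 5.5333
```

apply_moves(steps=[[[0,0,0],[0,0,-0.037],0.2],[[0,0,0],[0,0,-0.037],0.2],[[0,0,0],[0,0,-0.037],0.2],[[0,0,0],[0,0,-0.037],0.2],[[0,0,0],[0,0,-0.037],0.2],[[0,0,0],[0,0,-0.037],0.2],[[0,0,0],[0,0,-0.037],0.2],[[0,0,0],[0,0,-0.037],0.2]])

```text
clock: 6.2
eef_pos: [0.4784, 0.0701, 0.0539]
tool_rot: [0.86, 0.511, 0.002, -0.008]
ft_force: [0.0, 0.1, -0.2]
grip_width: 0.0168
grasp_force: 0.0
```

apply_moves(steps=[[[0,0,0],[0,0,-0.037],0.2],[[0,0,0],[0,0,-0.037],0.2],[[0,0,0],[0,0,-0.037],0.2],[[0,0,0],[0,0,-0.037],0.2],[[0,0,0],[0,0,-0.037],0.2],[[0,0,0],[0,0,0],0.2],[[0,0,0],[0,0,0],0.2],[[0,0,0],[0,0,0],0.2]])

```text
clock: 6.87
eef_pos: [0.4785, 0.07, 0.054]
tool_rot: [0.68, 0.733, 0.004, -0.007]
ft_force: [-0.2, 0.9, -0.5]
grip_width: 0.0173
grasp_force: 0.0
```

```bash
python3 -c "
from h import *
print(bot.get_obs()['joint_pos'].round(3))
plan(-36,79,34,90)"
```

```text
[ 0.136  0.39  -0.341  0.842  0.016  1.632]
now jig [-32.3  43.4] z 54.0 turn [-0.0008 -0.0051 -0.0106] shift [ 0.1779 -0.0186  0.0999] F [-0.2  0.9 -0.5] w 0.0173 t 6.8667
```

apply_moves(steps=[[[0,0,0],[-0.0008,-0.0051,-0.0106],0.2],[[0.045,-0.0186,0],[0,0,0],0.2],[[0.045,0,0],[0,0,0],0.2],[[0.045,0,0],[0,0,0],0.2],[[0.043,0,0.025],[0,0,0],0.2],[[0,0,0.025],[0,0,0],0.2],[[0,0,0.025],[0,0,0],0.2],[[0,0,0.025],[0,0,0],0.2]])

```text
clock: 7.53
eef_pos: [0.4708, 0.1051, 0.0334]
tool_rot: [0.667, 0.745, -0.0, 0.0]
ft_force: [-0.6, -0.5, -1.0]
grip_width: 0.017
grasp_force: 0.0
```

apply_moves(steps=[[[0,0,0],[0,0,0],0.2],[[0,0.015,0],[0,0,0],0.2],[[0,0.015,0],[0,0,0],0.2],[[0,0.015,0],[0,0,0],0.2],[[0,0.015,0],[0,0,0],0.2],[[0,0.015,0],[0,0,0],0.2],[[0,0.015,0],[0,0,0],0.2],[[0,0,0],[0,0,0],0.2]])

```text
clock: 8.2
eef_pos: [0.4898, 0.1069, 0.0342]
tool_rot: [0.667, 0.745, 0.001, 0.0]
ft_force: [-0.5, -0.4, -0.5]
grip_width: 0.0171
grasp_force: 0.5
```

```bash
cat >> h.py <<'E'
def tile(n='top',f=[0]):
    c=get_calibration(n); p,d=camera(n); b=(.40,.64,-.17,.22)
    g=ortho(p,c,.028,*b,fish=n=='wrist').astype(int).sum(-1)
    k=rectof(g>(690 if n=='wrist' else 660),b[1],b[3]); print(n,'tile jig',np.round(tojig(k[0]/1000)*1000,1),k[1],'yaw',round(k[2]-6.18,2))
    return p
E
python3 -c "
from h import *
plan(-12,79,34,90)
p=tile('wrist'); tile('top')"
```

```text
now jig [-17.1  78.9] z 34.2 turn [ 0.0004 -0.      0.0006] shift [0.0005 0.0256 0.0012] F [-0.5 -0.4 -0.5] w 0.0171 t 8.2
wrist tile jig [36.1 93.9] [56.9 91.2] yaw -0.74
top tile jig [33.  37.9] [60.1 37.6] yaw 0.3
```

apply_moves(steps=[[[0,0.008,0],[0,0,0],0.2],[[0,0.008,0],[0,0,0],0.2],[[0,0.008,0],[0,0,0],0.2],[[0,0.008,0],[0,0,0],0.2],[[0,0.005,0],[0,0,0],0.2],[[0,0.005,0],[0,0,0],0.2],[[0,0,0],[0,0,0],0.2],[[0,0,0],[0,0,0],0.2]])

```text
clock: 8.97
eef_pos: [0.495, 0.1074, 0.034]
tool_rot: [0.667, 0.745, -0.002, -0.001]
ft_force: [-8.1, -0.2, 7.5]
grip_width: 0.0172
grasp_force: 5.2
```

```bash
python3 -c "
from h import *
plan(-12,79,34,90)
tile('top')"
```

```text
now jig [-11.9  78.8] z 34.0 turn [-0.0013  0.0001  0.0007] shift [ 0.0009 -0.0007  0.0002] F [-8.1 -0.2  7.5] w 0.0172 t 8.9667
top tile jig [39.1 37.9] [61.9 37.3] yaw -0.22
```

apply_moves(steps=[[[0,-0.03,0],[0,0,0],0.2],[[0,-0.03,0],[0,0,0],0.2],[[0,0,-0.05],[0,0,0],0.2],[[0,0,-0.05],[0,0,0],0.2],[[0,0,-0.05],[0,0,0],0.2],[[0.1,0,0],[0,0,0],0.2],[[0.1,0,0],[0,0,0],0.2],[[0.1,0,0],[0,0,0],0.2]])

```text
clock: 9.68
eef_pos: [0.4804, 0.167, 0.0661]
tool_rot: [0.668, 0.745, 0.002, 0.001]
ft_force: [-0.3, 0.7, -0.7]
grip_width: 0.0171
grasp_force: 0.0
```

apply_moves(steps=[[[0.1,0.1,0],[0,0,0],0.2],[[0,0.1,0],[0,0,0],0.2],[[0,0.1,0],[0,0,0],0.2],[[0,0,0],[0,0,0],0.2],[[0,0,0],[0,0,0],0.2],[[0,0,0],[0,0,0],0.2],[[0,0,0],[0,0,0],0.2],[[0,0,0],[0,0,0],0.2]])

```text
clock: 10.35
eef_pos: [0.5355, 0.1923, 0.0644]
tool_rot: [0.667, 0.745, -0.0, -0.0]
ft_force: [0.4, 0.2, -0.4]
grip_width: 0.0171
grasp_force: 0.0
```

```bash
python3 -c "
from h import *
plan(40,162,33,90)
tile('top')"
```

```text
now jig [ 37.5 158.9] z 64.4 turn [-0.      0.      0.0007] shift [0.0156 0.0123 0.1572] F [ 0.4  0.2 -0.4] w 0.0171 t 10.35
top tile jig [39.3 79.2] [ 61.8 119.8] yaw -0.23
```

apply_moves(steps=[[[0.008,0.0123,0.04],[0,0,0],0.2],[[0,0,0.04],[0,0,0],0.2],[[0,0,0.04],[0,0,0],0.2],[[0,0,0.036],[0,0,0],0.2],[[0,0,0],[0,0,0],0.2],[[-0.02,0,0],[0,0,0],0.2],[[-0.02,0,0],[0,0,0],0.2],[[-0.02,0,0],[0,0,0],0.2]])

```text
clock: 11.07
eef_pos: [0.54, 0.1824, 0.0332]
tool_rot: [0.667, 0.745, 0.001, 0.0]
ft_force: [-0.1, 1.6, -0.7]
grip_width: 0.0167
grasp_force: 0.5
```

apply_moves(steps=[[[-0.03,0,0],[0,0,0],0.2],[[-0.03,0,0],[0,0,0],0.2],[[-0.03,0,0],[0,0,0],0.2],[[-0.03,0,0],[0,0,0],0.2],[[-0.03,0,0],[0,0,0],0.2],[[-0.03,0,0],[0,0,0],0.2],[[-0.03,0,0],[0,0,0],0.2],[[-0.03,0,0],[0,0,0],0.2]])

```text
clock: 11.73
eef_pos: [0.5453, 0.1345, 0.0333]
tool_rot: [0.667, 0.745, 0.001, 0.0]
ft_force: [-0.5, 2.3, 1.9]
grip_width: 0.0166
grasp_force: 1.4
```

```bash
python3 -c "
from h import *
plan(40,-3,34,90)
tile('top')"
```

```text
now jig [ 41.1 100.4] z 33.3 turn [ 0.0003 -0.0002  0.0007] shift [-0.5168 -0.0053 -0.0037] F [-0.5  2.3  1.9] w 0.0166 t 11.7333
top tile jig [39.5 23.2] [ 61.8 108.3] yaw 0.26
```

apply_moves(steps=[[[-0.035,-0.001,0],[0,0,0],0.2],[[-0.035,0,0],[0,0,0],0.2],[[-0.035,0,0],[0,0,0],0.2],[[-0.035,0,0],[0,0,0],0.2],[[-0.035,0,0],[0,0,0],0.2],[[-0.035,0,0],[0,0,0],0.2],[[-0.035,0,0],[0,0,0],0.2],[[-0.035,0,0],[0,0,0],0.2]])

```text
clock: 12.45
eef_pos: [0.5512, 0.0786, 0.0332]
tool_rot: [0.667, 0.745, 0.0, 0.0]
ft_force: [0.2, 3.8, 4.0]
grip_width: 0.017
grasp_force: 2.1
```

```bash
python3 -c "
from h import *
plan(40,-3,34,90)
tile('top')"
```

```text
now jig [40.9 44.2] z 33.2 turn [ 0.0003 -0.0002  0.0007] shift [-0.2358 -0.0047 -0.0041] F [0.2 3.8 4. ] w 0.017 t 12.45
top tile jig [ 39.5 -39.4] [62.  95.3] yaw 0.36
```

apply_moves(steps=[[[-0.03,0,0],[0,0,0],0.2],[[-0.03,0,0],[0,0,0],0.2],[[-0.03,0,0],[0,0,0],0.2],[[-0.03,0,0],[0,0,0],0.2],[[-0.03,0,0],[0,0,0],0.2],[[-0.03,0,0],[0,0,0],0.2],[[-0.02,0,0],[0,0,0],0.2],[[-0.015,0,0],[0,0,0],0.2]])

```text
clock: 13.17
eef_pos: [0.5558, 0.0358, 0.033]
tool_rot: [0.667, 0.745, 0.0, 0.0]
ft_force: [-0.8, 4.3, 3.7]
grip_width: 0.0172
grasp_force: 2.0
```

apply_moves(steps=[[[-0.01,0,0],[0,0,0],0.2],[[-0.01,0,0],[0,0,0],0.2],[[-0.005,0,0],[0,0,0],0.2],[[0,0,0],[0,0,0],0.2],[[0,0,0],[0,0,0],0.2],[[0,0,0],[0,0,0],0.2],[[0,0,0],[0,0,0],0.2],[[0,0,0],[0,0,0],0.2]])

```text
clock: 13.83
eef_pos: [0.5562, 0.0312, 0.0328]
tool_rot: [0.667, 0.745, -0.0, 0.0]
ft_force: [0.5, 0.8, 0.7]
grip_width: 0.0171
grasp_force: 0.8
```

```bash
python3 -c "
from h import *
plan(40,-3,34,90)
tile('top')"
```

```text
now jig [40.8 -3.5] z 32.8 turn [0.     0.0002 0.0007] shift [ 0.0026 -0.0039 -0.0061] F [0.5 0.8 0.7] w 0.0171 t 13.8333
top tile jig [ 39.7 -94.5] [62.4 83.7] yaw 0.42
```

apply_moves(steps=[[[-0.006,0,0],[0,0,0],0.2],[[-0.006,0,0],[0,0,0],0.2],[[-0.006,0,0],[0,0,0],0.2],[[-0.006,0,0],[0,0,0],0.2],[[0,0,0],[0,0,0],0.2],[[0,0,0],[0,0,0],0.2],[[0,0,0],[0,0,0],0.2],[[0,0,0],[0,0,0],0.2]])

```text
clock: 14.55
eef_pos: [0.5562, 0.0308, 0.0329]
tool_rot: [0.666, 0.746, 0.003, -0.003]
ft_force: [-1.4, 12.9, 1.5]
grip_width: 0.0169
grasp_force: 6.7
```

```bash
python3 -c "
from h import *
plan(40,-3,34,90)
"
```

```text
now jig [40.7 -3.9] z 32.9 turn [ 0.     -0.0028  0.0017] shift [ 0.0043 -0.0036 -0.0057] F [-1.4 12.9  1.5] w 0.0169 t 14.55
```

apply_moves(steps=[[[0.04,0,0],[0,0.0028,0.001],0.2],[[0,0,-0.07],[0,0,0],0.2],[[0,0,-0.07],[0,0,0],0.2],[[0,0,-0.07],[0,0,0],0.2],[[-0.1,-0.1,0],[0,0,0],0.2],[[-0.1,-0.1,0],[0,0,0],0.2],[[-0.1,-0.1,0],[0,0,0],0.2],[[-0.07,-0.055,0],[0,0,0],0.2]])

```text
clock: 15.22
eef_pos: [0.4904, -0.049, 0.0738]
tool_rot: [0.669, 0.743, 0.001, -0.004]
ft_force: [-0.4, -0.1, 0.5]
grip_width: 0.0173
grasp_force: 0.0
```

apply_moves(steps=[[[0,0,0],[0,0,0],0.2],[[0,0,0],[0,0,0],0.2],[[0,0,0],[0,0,0],0.2],[[0,0,0],[0,0,0],0.2],[[0,0,0],[0,0,0],0.2],[[0,0,0],[0,0,0],0.2],[[0,0,0],[0,0,0],0.2],[[0,0,0],[0,0,0],0.2]])

```text
clock: 15.88
eef_pos: [0.4934, -0.0465, 0.0742]
tool_rot: [0.668, 0.744, 0.003, -0.003]
ft_force: [0.4, 0.1, 0.2]
grip_width: 0.017
grasp_force: 0.0
```

```bash
python3 -c "
from h import *
plan(-32,-75,34,90)
p,d,c=snap('wrist','w3')
b=(.40,.64,-.17,.22)
cv2.imwrite('pics/o3.png',ortho(p,c,.028,*b)[:,:,::-1])
tile('top')
"
```

```text
now jig [-30. -74.] z 74.2 turn [ 0.0001 -0.0028 -0.0001] shift [-0.0048 -0.01    0.2009] F [0.4 0.1 0.2] w 0.017 t 15.8833
top tile jig [ 85.6 -97.8] [77.3 58.4] yaw -14.31
```

View pics/o3.png

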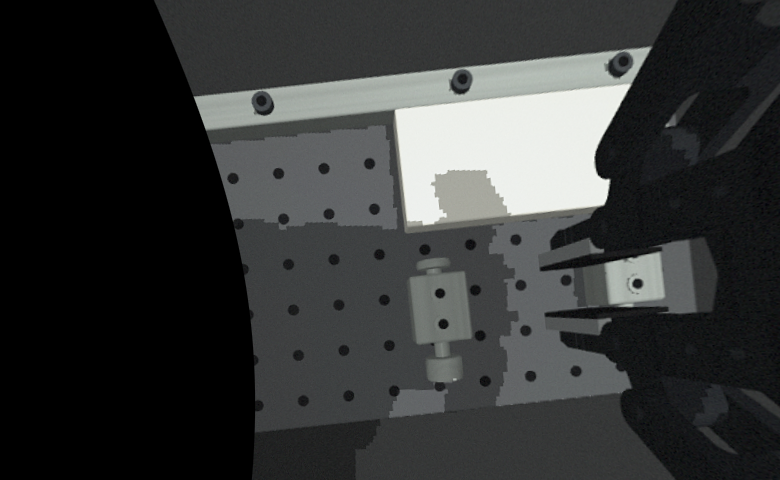

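The orthophoto shows the tile against the rail, with its left end at (400,170), and the wide-gap pad at (434,262). I'll press the tile against the rail now.

apply_moves(steps=[[[-0.0048,-0.01,0.05],[0,-0.0028,0],0.2],[[0,0,0.05],[0,0,0],0.2],[[0,0,0.05],[0,0,0],0.2],[[0,0,0.05],[0,0,0],0.2],[[0,0.03,0],[0,0,0],0.2],[[0,0.03,0],[0,0,0],0.2],[[0,0.03,0],[0,0,0],0.2],[[0,0.01,0],[0,0,0],0.2]])

```text
clock: 16.65
eef_pos: [0.5119, -0.0459, 0.0344]
tool_rot: [0.668, 0.744, -0.0, -0.0]
ft_force: [-3.2, -0.4, 0.5]
grip_width: 0.0171
grasp_force: 1.4
```

apply_moves(steps=[[[0,0.006,0],[0,0,0],0.2],[[0,0.006,0],[0,0,0],0.2],[[0,0.004,0],[0,0,0],0.2],[[0,0,0],[0,0,0],0.2],[[0,0,0],[0,0,0],0.2],[[0,0,0],[0,0,0],0.2],[[0,0,0],[0,0,0],0.2],[[0,0,0],[0,0,0],0.2]])

```text
clock: 17.32
eef_pos: [0.5121, -0.0458, 0.0343]
tool_rot: [0.668, 0.744, -0.002, -0.001]
ft_force: [-6.5, -1.0, 3.2]
grip_width: 0.0168
grasp_force: 3.9
```

```bash
python3 -c "
from h import *
plan(-32,-75,74,0)
"
```

```text
now jig [-11.4 -75.4] z 34.3 turn [-0.0009  0.001   0.4995] shift [-0.1032 -0.0018 -0.1987] F [-6.5 -1.   3.2] w 0.0168 t 17.3167
```

apply_moves(steps=[[[0,-0.04,0],[0,0,0],0.2],[[0,-0.04,0],[0,0,0],0.2],[[0,0,-0.15],[0,0,0],0.2],[[0,0,-0.15],[0,0,0],0.2],[[0,0,-0.15],[0,0,0],0.2],[[0,0,-0.15],[0,0,0],0.2],[[-0.135,-0.079,0],[0,0,0],0.5],[[-0.135,-0.079,0],[0,0,0],0.5]])

```text
clock: 17.98
eef_pos: [0.4753, -0.1043, 0.1573]
tool_rot: [0.667, 0.745, 0.002, 0.004]
ft_force: [0.8, -0.6, -0.2]
grip_width: 0.0401
grasp_force: 0.0
```

apply_moves(steps=[[[-0.135,-0.079,0],[0,0,0],0.5],[[-0.135,-0.079,0],[0,0,0],0.5],[[-0.135,-0.079,0],[0,0,0],0.5],[[-0.135,-0.079,0],[0,0,0],0.5],[[-0.135,-0.079,0],[0,0,0],0.5],[[-0.135,-0.079,0],[0,0,0],0.5],[[-0.135,-0.079,0],[0,0,0],0.5],[[-0.135,-0.079,0],[0,0,0],0.5]])

```text
clock: 18.65
eef_pos: [0.3695, -0.334, 0.1547]
tool_rot: [0.668, 0.744, 0.0, 0.001]
ft_force: [0.7, 0.4, 0.3]
grip_width: 0.0426
grasp_force: 0.0
```

apply_moves(steps=[[[0,0,0],[0,0,0.0385],0.5],[[0,0,0],[0,0,0.0385],0.5],[[0,0,0],[0,0,0.0385],0.5],[[0,0,0],[0,0,0.0385],0.5],[[0,0,0],[0,0,0.0385],0.5],[[0,0,0],[0,0,0.0385],0.5],[[0,0,0],[0,0,0.0385],0.5],[[0,0,0],[0,0,0.0385],0.5]])

```text
clock: 19.32
eef_pos: [0.3703, -0.3326, 0.1545]
tool_rot: [0.939, 0.345, 0.001, 0.001]
ft_force: [0.1, 0.6, -0.3]
grip_width: 0.0426
grasp_force: 0.0
```

apply_moves(steps=[[[0,0,0],[0,0,0.0385],0.5],[[0,0,0],[0,0,0.0385],0.5],[[0,0,0],[0,0,0.0385],0.5],[[0,0,0],[0,0,0.0385],0.5],[[0,0,0],[0,0,0.0375],0.5],[[0,0,0],[0,0,0],0.5],[[0,0,0],[0,0,0],0.5],[[0,0,0],[0,0,0],0.5]])

```text
clock: 19.98
eef_pos: [0.3703, -0.3326, 0.1544]
tool_rot: [0.998, 0.055, 0.001, 0.0]
ft_force: [-0.8, -0.0, 0.7]
grip_width: 0.0429
grasp_force: 0.0
```

```bash
python3 -c "
from h import *
plan(-180,-345,154,0)
p,d,c=snap('wrist','w4')
b=(.33,.53,-.45,-.2)
o=ortho(p,c,.050,*b); g=o.astype(int).sum(-1)
W=fcloud(d,c); m=(W[...,2]>.044)&(W[...,2]<.056)&(W[...,0]>.38)&(W[...,0]<.48)&(abs(W[...,1]+.33)<.05)
q=W[m][:,:2].astype(np.float32)*1000; print('depth',cv2.minAreaRect(q),len(q),np.nanmedian(W[m][:,2]))
cv2.imwrite('pics/o4.png',np.hstack([cv2.resize(p[:,:,::-1],(640,480)) ])); cv2.imwrite('pics/o4o.png',o[:,:,::-1])
"; python3 -c "
import cv2;a=cv2.imread('pics/o4o.png');print(a.shape)"
```

```text
now jig [-183.3 -345.2] z 154.4 turn [ 0.0001 -0.0004  0.001 ] shift [ 0.0163 -0.0008  0.0021] F [-0.8 -0.   0.7] w 0.0429 t 19.9833
depth ((431.2704162597656, -328.15087890625), (14.232939720153809, 20.32135009765625), 0.19767649471759796) 713 0.04965899753706706
(400, 500, 3)
```

View pics/o4o.png

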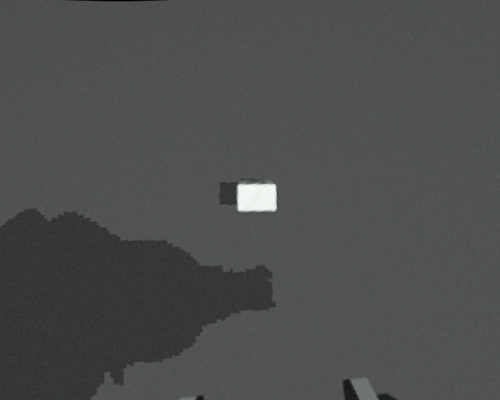

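The orthophoto shows the thin block's top at (256,197), i.e. world (0.431,-0.328). It measures 14.2x20.3 and its yaw is about 0.2°.

```bash
python3 -c "
from h import *
e=tojig([.4313,-.3282])*1000; print(e)
plan(e[0],e[1],43,-5.98)"
```

```text
[-122.1052011  -347.37381862]
now jig [-183.3 -345.1] z 154.3 turn [ 0.0001 -0.0003  0.034 ] shift [ 0.3054 -0.0208  0.5567] F [ 0.5 -0.7 -0.6] w 0.0425 t 20.0333
```

apply_moves(steps=[[[0,0,0],[0,0,0.034],0.5],[[0.0763,-0.0052,0],[0,0,0],0.5],[[0.0763,-0.0052,0],[0,0,0],0.5],[[0.0764,-0.0052,0],[0,0,0],0.5],[[0.0764,-0.0052,0],[0,0,0],0.5],[[0,0,0.1],[0,0,0],0.5],[[0,0,0.1],[0,0,0],0.5],[[0,0,0],[0,0,0],0.5]])

```text
clock: 20.7
eef_pos: [0.4294, -0.3265, 0.1105]
tool_rot: [1.0, 0.002, -0.003, -0.002]
ft_force: [-0.5, 0.2, -1.1]
grip_width: 0.0429
grasp_force: 0.0
```

apply_moves(steps=[[[0,0,0],[0,0,0],0.5],[[0,0,0],[0,0,0],0.5],[[0,0,0.07],[0,0,0],0.5],[[0,0,0.07],[0,0,0],0.5],[[0,0,0.07],[0,0,0],0.5],[[0,0,0.07],[0,0,0],0.5],[[0,0,0.0767],[0,0,0],0.5],[[0,0,0],[0,0,0],0.5]])

```text
clock: 21.37
eef_pos: [0.4303, -0.3278, 0.0417]
tool_rot: [1.0, 0.001, -0.001, -0.001]
ft_force: [-0.7, -0.9, 0.2]
grip_width: 0.0428
grasp_force: 0.0
```

```bash
python3 -c "
from h import *
plan(-122.1,-347.4,43,-5.98)"
```

```text
now jig [-123.  -346.8] z 41.7 turn [-0.0005  0.0005 -0.0006] shift [ 0.0048  0.0023 -0.0065] F [-0.7 -0.9  0.2] w 0.0428 t 21.3667
```

apply_moves(steps=[[[0.0048,0.0023,-0.0065],[-0.0005,0.0005,-0.0006],0.5],[[0,0,0],[0,0,0],0.5],[[0,0,0],[0,0,0],0],[[0,0,0],[0,0,0],0],[[0,0,0],[0,0,0],0],[[0,0,0],[0,0,0],0],[[0,0,0],[0,0,0],0],[[0,0,0],[0,0,0],0]])

```text
clock: 22.03
eef_pos: [0.4332, -0.3294, 0.0457]
tool_rot: [1.0, 0.002, 0.002, 0.002]
ft_force: [-0.1, 1.1, 6.4]
grip_width: 0.0185
grasp_force: 58.6
```

```bash
python3 -c "
from h import *
plan(-80,-27,170,0)"
```

```text
now jig [-120.4 -348.8] z 45.7 turn [ 0.0011 -0.0013 -0.0332] shift [ 0.2019 -1.6089 -0.6213] F [-0.1  1.1  6.4] w 0.0185 t 22.0333
```

apply_moves(steps=[[[0,0,-0.05],[0,0,0],0],[[0,0,-0.11],[0,0,0],0],[[0,0,-0.12],[0,0,0],0],[[0,0,-0.12],[0,0,0],0],[[0,0,-0.12],[0,0,0],0],[[0,0,-0.1],[0,0,0],0],[[0,0,0],[0.0005,-0.0005,-0.033],0],[[0.02,-0.16,0],[0,0,0],0]])

```text
clock: 22.7
eef_pos: [0.4342, -0.301, 0.1707]
tool_rot: [0.999, 0.053, 0.003, 0.003]
ft_force: [1.4, 0.7, -1.6]
grip_width: 0.0189
grasp_force: 59.0
```

apply_moves(steps=[[[0.02,-0.16,0],[0,0,0],0],[[0.02,-0.16,0],[0,0,0],0],[[0.02,-0.16,0],[0,0,0],0],[[0.02,-0.16,0],[0,0,0],0],[[0.02,-0.16,0],[0,0,0],0],[[0.02,-0.16,0],[0,0,0],0],[[0.02,-0.16,0],[0,0,0],0],[[0.02,-0.16,0],[0,0,0],0]])

```text
clock: 23.37
eef_pos: [0.4365, -0.0369, 0.1687]
tool_rot: [0.999, 0.053, 0.0, -0.0]
ft_force: [0.6, -0.5, -0.7]
grip_width: 0.0188
grasp_force: 59.0
```

apply_moves(steps=[[[0.02,-0.16,0],[0,0,0],0],[[0,0,0],[0,0,0],0],[[0,0,0],[0,0,0],0],[[0,0,0],[0,0,0],0],[[0,0,0],[0,0,0],0],[[0,0,0],[0,0,0],0],[[0,0,0],[0,0,0],0],[[0,0,0],[0,0,0],0]])

```text
clock: 24.03
eef_pos: [0.4376, -0.007, 0.1681]
tool_rot: [0.999, 0.053, 0.0, -0.0]
ft_force: [0.2, 0.4, -2.0]
grip_width: 0.0187
grasp_force: 59.1
```

```bash
python3 -c "
from h import *
plan(-80,-27,170,0)
print(bot.get_obs()['grasp_force'])
p,d,c=snap('wrist','w5')
b=(.43,.62,-.12,.11)
o=ortho(p,c,.031,*b,s=.00025)
# cloud of held block
W=fcloud(d,c); e=bot.get_obs()['eef_pos']; D=(W-e)*1000
J=np.dstack([tojig(W)*1000-tojig(e)*1000,D[...,2]])
m=(abs(J[...,0])<25)&(abs(J[...,1])<8)&(J[...,2]<30)&(J[...,2]>-80)
for lo in range(-60,30,6):
    q=m&(J[...,2]>=lo)&(J[...,2]<lo+6)
    if q.sum()>5: print(lo,q.sum(),np.round(np.percentile(J[q][:,0],[2,50,98]),1))
cv2.imwrite('pics/o5.png',np.vstack([o[100:600,:,::-1]])[:, :800]); print(o.shape)
"
```

```text
now jig [-81.3 -28.7] z 168.1 turn [ 0.     -0.0001 -0.0008] shift [ 0.0065 -0.0085 -0.0093] F [ 0.2  0.4 -2. ] w 0.0187 t 24.0333
59.06075656414032
-48 72 [4.3 4.8 5.2]
-42 135 [4.6 5.  5.6]
-36 188 [4.6 5.2 6.1]
-30 208 [4.4 5.1 5.9]
-24 225 [4.3 5.  5.7]
-18 238 [4.4 5.2 5.9]
-12 258 [4.6 5.3 6. ]
-6 329 [4.4 5.1 5.9]
0 1377 [-8.1 -0.1  5.4]
(760, 920, 3)
```

View pics/o5.png

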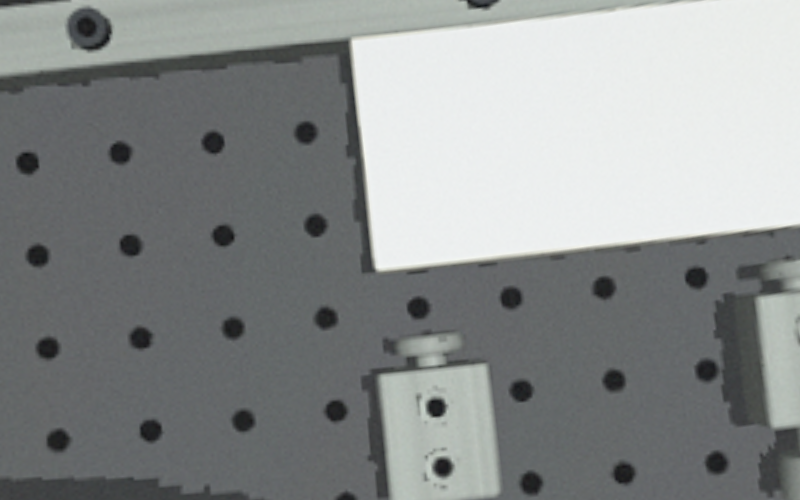

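The orthophoto shows the pad's front edge at (430,334) and the tile edge at (425,266). That makes the gap about 17 mm, from jig x −6.7 to 10.3. The held block's centre is about 1.7 mm behind the TCP.

```bash
python3 -c "
from h import *
plan(3.4,-26.7,84,0)"
```

```text
now jig [-81.3 -28.6] z 168.1 turn [ 0.     -0.     -0.0007] shift [ 0.4236 -0.0093  0.4206] F [-0.2  0.  -0.4] w 0.0185 t 24.0833
```

apply_moves(steps=[[[0.085,-0.0093,0],[0,0,-0.0007],0],[[0.085,0,0],[0,0,0],0],[[0.085,0,0],[0,0,0],0],[[0.085,0,0],[0,0,0],0],[[0.0836,0,0.08],[0,0,0],0],[[0,0,0.11],[0,0,0],0],[[0,0,0.11],[0,0,0],0],[[0,0,0.12],[0,0,0],0]])

```text
clock: 24.75
eef_pos: [0.5224, 0.0046, 0.0836]
tool_rot: [0.999, 0.054, 0.001, 0.0]
ft_force: [-0.5, 0.3, -1.7]
grip_width: 0.0183
grasp_force: 59.2
```

apply_moves(steps=[[[0,0,0],[0,0,0],0],[[0,0,0],[0,0,0],0],[[0,0,0],[0,0,0],0],[[0,0,0],[0,0,0],0],[[0,0,0],[0,0,0],0],[[0,0,0],[0,0,0],0],[[0,0,0],[0,0,0],0],[[0,0,0],[0,0,0],0]])

```text
clock: 25.42
eef_pos: [0.522, 0.005, 0.0849]
tool_rot: [0.999, 0.055, 0.001, 0.0]
ft_force: [0.7, 0.0, -0.9]
grip_width: 0.0186
grasp_force: 59.2
```

```bash
python3 -c "
from h import *
plan(3.4,-26.7,84,0)
p,d,c=snap('wrist','w6')
W=fcloud(d,c); e=bot.get_obs()['eef_pos']
J=np.dstack([tojig(W)*1000-tojig(e)*1000,W[...,2]*1000])
m=(abs(J[...,0])<25)&(abs(J[...,1])<8)&(J[...,2]<90)
for lo in range(30,96,6):
    q=m&(J[...,2]>=lo)&(J[...,2]<lo+6)
    if q.sum()>5: print(lo,q.sum(),np.round(np.percentile(J[q][:,0],[2,50,98]),1))
T=tojig(W)*1000
q=(W[...,2]>.0245)&(W[...,2]<.032)&(T[...,1]>-37)&(T[...,1]<-20)&(T[...,0]>0)&(T[...,0]<40)
print('tile edge',np.percentile(T[q][:,0],[0.5,1,2,5]))
"
```

```text
now jig [  3.9 -25.9] z 84.9 turn [ 0.     -0.0005  0.0005] shift [-0.0024  0.004   0.0043] F [ 0.7  0.  -0.9] w 0.0186 t 25.4167
36 45 [4.5 5.  5.4]
42 146 [4.7 5.2 5.6]
48 180 [4.7 5.4 6.1]
54 205 [4.5 5.3 5.9]
60 227 [4.6 5.1 5.8]
66 222 [4.7 5.3 6.1]
72 257 [4.7 5.4 6.1]
78 322 [4.5 5.3 6.1]
84 1410 [-7.9  0.2  5.6]
tile edge [10.99748167 11.15045305 11.55840179 12.59231174]
```

View pics/w6.png

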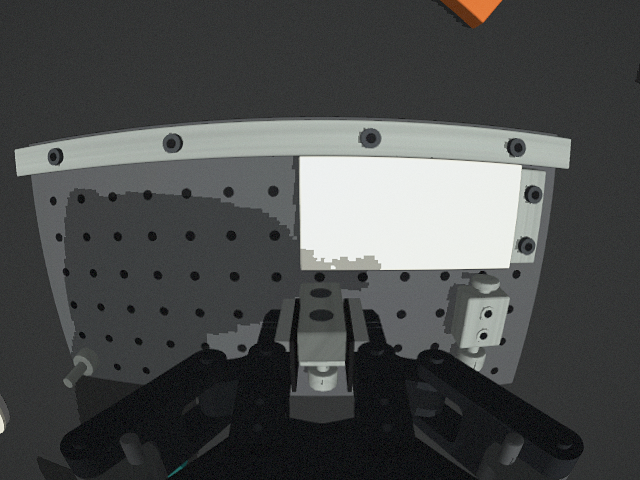

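The view shows the thin block held between the jaws at (320,320), over the gap in front of the clamp, with the tile edge at row 269. The block clears both sides by about 1.5 mm, so I'll lower it.

apply_moves(steps=[[[-0.0024,0.004,0],[0,-0.0005,0.0005],0],[[0,0,0],[0,0,0],0],[[0,0,0.02],[0,0,0],0],[[0,0,0.02],[0,0,0],0],[[0,0,0.02],[0,0,0],0],[[0,0,0.015],[0,0,0],0],[[0,0,0],[0,0,0],0],[[0,0,0],[0,0,0],0]])

```text
clock: 26.13
eef_pos: [0.5209, 0.0041, 0.0687]
tool_rot: [0.999, 0.054, -0.001, -0.0]
ft_force: [0.1, -0.8, -1.6]
grip_width: 0.0185
grasp_force: 59.2
```

```bash
python3 -c "
from h import *
plan(3.4,-26.7,57.7,0)"
```

```text
now jig [  2.7 -26.6] z 68.7 turn [-0.      0.0007  0.    ] shift [0.0034 0.0004 0.0551] F [ 0.1 -0.8 -1.6] w 0.0185 t 26.1333
```

apply_moves(steps=[[[0.0034,0,0.01],[0,0.0007,0],0],[[0,0,0.012],[0,0,0],0],[[0,0,0.012],[0,0,0],0],[[0,0,0.012],[0,0,0],0],[[0,0,0.006],[0,0,0],0],[[0,0,0],[0,0,0],0],[[0,0,0],[0,0,0],0],[[0,0,0],[0,0,0],0]])

```text
clock: 26.8
eef_pos: [0.522, 0.0042, 0.0589]
tool_rot: [0.999, 0.054, 0.001, -0.0]
ft_force: [0.4, 0.1, -0.7]
grip_width: 0.0186
grasp_force: 59.2
```

```bash
python3 -c "
from h import *
plan(3.4,-26.7,57.7,0)"
```

```text
now jig [  3.8 -26.7] z 58.9 turn [ 0.     -0.0004  0.    ] shift [-0.0022  0.0001  0.0059] F [ 0.4  0.1 -0.7] w 0.0186 t 26.8
```

Nothing has touched the walls. I'll lower it in small steps until it meets the plate.

apply_moves(steps=[[[0,0,0.004],[0,0,0],0],[[0,0,0.004],[0,0,0],0],[[0,0,0.004],[0,0,0],0],[[0,0,0],[0,0,0],0],[[0,0,0],[0,0,0],0],[[0,0,0],[0,0,0],0],[[0,0,0],[0,0,0],0],[[0,0,0],[0,0,0],0]])

```text
clock: 27.47
eef_pos: [0.5223, 0.0042, 0.0578]
tool_rot: [0.999, 0.054, 0.001, 0.0]
ft_force: [-2.8, -0.1, 7.1]
grip_width: 0.0183
grasp_force: 60.4
```

```bash
python3 -c "
from h import *
plan(3.4,-26.7,57.7,0)"
```

```text
now jig [  4.2 -26.7] z 57.8 turn [ 0.     -0.0008  0.    ] shift [-0.0038  0.0001  0.0003] F [-2.8 -0.1  7.1] w 0.0183 t 27.4667
```

apply_moves(steps=[[[0,0,-0.003],[0,0,0],0.45],[[0,0,0],[0,0,0],0.45],[[0,0,0],[0,0,0],0.45],[[0,0,0],[0,0,0],0.45],[[0,0,0],[0,0,0],0.45],[[0,0,0],[0,0,0],0.45],[[0,0,-0.06],[0,0,0],0.45],[[0,0,-0.1],[0,0,0],0.45]])

```text
clock: 28.13
eef_pos: [0.5197, 0.0042, 0.0871]
tool_rot: [0.999, 0.054, -0.002, -0.0]
ft_force: [-0.8, 0.5, 0.6]
grip_width: 0.0386
grasp_force: 0.0
```

apply_moves(steps=[[[0,0,-0.12],[0,0,0],0.45],[[0,0,-0.12],[0,0,0],0.45],[[0,0,-0.12],[0,0,0],0.45],[[-0.1,0,0],[0,0,0],0.2],[[-0.1,0,0],[0,0,0],0.2],[[0,0,0],[0,0,0],0.2],[[0,0,0],[0,0,0],0.2],[[0,0,0],[0,0,0],0.2]])

```text
clock: 28.8
eef_pos: [0.4826, -0.0001, 0.1611]
tool_rot: [0.999, 0.054, 0.001, -0.0]
ft_force: [-0.2, 0.3, -1.0]
grip_width: 0.0174
grasp_force: 0.0
```

```bash
python3 -c "
from h import *
plan(-32,-75,84,90)
p,d,c=snap('wrist','w7')
W=fcloud(d,c); T=tojig(W)*1000; Z=W[...,2]*1000
m=(abs(T[...,0]-2)<20)&(abs(T[...,1]+27)<20)&(Z>56)&(Z<68)
print('block top',cv2.minAreaRect(T[m].astype(np.float32)),m.sum(),np.median(Z[m]))
tile('wrist'); tile('top')
cv2.imwrite('pics/w7c.png',p[100:400,150:570,::-1])
"
```

```text
now jig [-35.8 -26.7] z 161.1 turn [ 0.0005 -0.0005 -0.5   ] shift [-0.2413  0.019   0.3855] F [-0.2  0.3 -1. ] w 0.0174 t 28.8
block top ((2.457496166229248, -25.856605529785156), (13.612960815429688, 19.878520965576172), 0.8090083003044128) 738 61.6416062506378
wrist tile jig [ 40.4 -74.6] [ 59.  118.9] yaw 0.1
top tile jig [-51.7   0.5] [135. 127.] yaw -6.18
```

View pics/w7c.png

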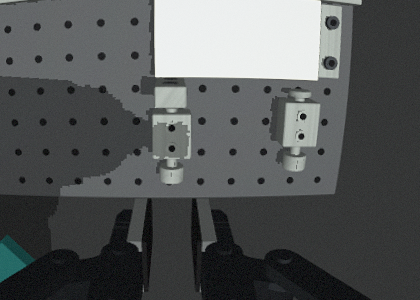

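The thin block stands upright in the gap, with its top at z 61.6 and at jig (2.5,-25.9). The tile is flush at (40.4,-74.6). Next is the final press.

apply_moves(steps=[[[0,0,0],[0,0,-0.0385],0.2],[[0,0,0],[0,0,-0.0385],0.2],[[0,0,0],[0,0,-0.0385],0.2],[[0,0,0],[0,0,-0.0385],0.2],[[0,0,0],[0,0,-0.0385],0.2],[[0,0,0],[0,0,-0.0385],0.2],[[0,0,0],[0,0,-0.0385],0.2],[[0,0,0],[0,0,-0.0385],0.2]])

```text
clock: 29.62
eef_pos: [0.4826, -0.0001, 0.1607]
tool_rot: [0.857, 0.515, 0.0, 0.0]
ft_force: [0.6, 0.1, -0.1]
grip_width: 0.0172
grasp_force: 0.0
```

apply_moves(steps=[[[0,0,0],[0,0,-0.0385],0.2],[[0,0,0],[0,0,-0.0385],0.2],[[0,0,0],[0,0,-0.0385],0.2],[[0,0,0],[0,0,-0.0385],0.2],[[0,0,0],[0,0,-0.038],0.2],[[-0.08,0,0],[0,0,0],0.2],[[-0.08,0,0],[0,0,0],0.2],[[-0.08,0.019,0],[0,0,0],0.2]])

```text
clock: 30.28
eef_pos: [0.491, -0.0477, 0.1607]
tool_rot: [0.668, 0.745, 0.0, -0.0]
ft_force: [0.1, 0.4, -0.3]
grip_width: 0.0174
grasp_force: 0.0
```

apply_moves(steps=[[[0,0,0],[0,0,0],0.2],[[0,0,0.09],[0,0,0],0.2],[[0,0,0.09],[0,0,0],0.2],[[0,0,0.09],[0,0,0],0.2],[[0,0,0.09],[0,0,0],0.2],[[0,0,0],[0,0,0],0.2],[[0,0,0],[0,0,0],0.2],[[0,0,0],[0,0,0],0.2]])

```text
clock: 30.95
eef_pos: [0.4917, -0.0472, 0.0896]
tool_rot: [0.668, 0.744, 0.001, 0.001]
ft_force: [0.4, -1.0, 0.2]
grip_width: 0.0172
grasp_force: 0.0
```

```bash
python3 -c "
from h import *
plan(-32,-75,34,90)
print(bot.get_obs()['joint_pos'].round(2))"
```

```text
now jig [-31.8 -74.5] z 89.6 turn [0.0006 0.     0.0001] shift [-0.0025 -0.001   0.2782] F [ 0.4 -1.   0.2] w 0.0172 t 30.95
[-0.1   0.36 -0.27  0.94  0.    1.37]
```

apply_moves(steps=[[[-0.0025,0,0.055],[0,0,0],0.2],[[0,0,0.055],[0,0,0],0.2],[[0,0,0.055],[0,0,0],0.2],[[0,0,0.055],[0,0,0],0.2],[[0,0,0.055],[0,0,0],0.2],[[0,0,0],[0,0,0],0.2],[[0,0.03,0],[0,0,0],0.2],[[0,0.03,0],[0,0,0],0.2]])

```text
clock: 31.62
eef_pos: [0.5045, -0.0466, 0.0354]
tool_rot: [0.668, 0.744, 0.001, 0.001]
ft_force: [0.4, 0.2, 0.9]
grip_width: 0.017
grasp_force: 0.0
```

apply_moves(steps=[[[0,0.02,0],[0,0,0],0.2],[[0,0.012,0],[0,0,0],0.2],[[0,0.008,0],[0,0,0],0.2],[[0,0.008,0],[0,0,0],0.2],[[0,0.008,0],[0,0,0],0.2],[[0,0.008,0],[0,0,0],0.2],[[0,0,0],[0,0,0],0.2],[[0,0,0],[0,0,0],0.2]])

```text
clock: 32.28
eef_pos: [0.5126, -0.0458, 0.0347]
tool_rot: [0.668, 0.744, -0.002, -0.001]
ft_force: [-9.9, -1.0, 13.1]
grip_width: 0.0174
grasp_force: 7.0
```

apply_moves(steps=[[[0,0,0],[0,0,0],0.2],[[0,0,0],[0,0,0],0.2],[[0,0,0],[0,0,0],0.2],[[0,0,0],[0,0,0],0.2],[[0,0,0],[0,0,0],0.2],[[0,0,0],[0,0,0],0.2],[[0,0,0],[0,0,0],0.2],[[0,0,0],[0,0,0],0.2]])

```text
clock: 32.95
eef_pos: [0.5125, -0.0458, 0.0347]
tool_rot: [0.668, 0.744, -0.002, -0.001]
ft_force: [-9.4, -1.6, 12.9]
grip_width: 0.0169
grasp_force: 6.9
```

```bash
python3 -c "
from h import *
plan(-12,-75,34,90)
p,d,c=snap('wrist','w8')
W=fcloud(d,c); T=tojig(W)*1000; Z=W[...,2]*1000
m=(abs(T[...,0]-2)<20)&(abs(T[...,1]+27)<20)&(Z>56)&(Z<68)
print('block top',cv2.minAreaRect(T[m].astype(np.float32)),m.sum(),np.median(Z[m]))
"
```

```text
now jig [-10.9 -75.3] z 34.7 turn [-0.0015  0.0002 -0.0002] shift [ 0.0016 -0.0054  0.0035] F [-9.4 -1.6 12.9] w 0.0169 t 32.95
block top ((2.102221965789795, -25.788818359375), (14.12762451171875, 20.37227439880371), 0.028485408052802086) 3540 61.64713453530059
```

Everything is in place. I'll ease the vertical load and press a little harder on the rail.

apply_moves(steps=[[[0,0,-0.005],[0,0,0],0.2],[[0,0.006,-0.004],[0,0,0],0.2],[[0,0.006,0],[0,0,0],0.2],[[0,0.006,0],[0,0,0],0.2],[[0,0,0],[0,0,0],0.2],[[0,0,0],[0,0,0],0.2],[[0,0,0],[0,0,0],0.2],[[0,0,0],[0,0,0],0.2]])

```text
clock: 33.67
eef_pos: [0.5127, -0.0457, 0.0349]
tool_rot: [0.668, 0.744, -0.005, -0.004]
ft_force: [-13.1, -3.4, 9.9]
grip_width: 0.0176
grasp_force: 8.2
```

```bash
python3 -c "
from h import *
plan(-12,-75,34,90)"
```

```text
now jig [-10.7 -75.3] z 34.9 turn [-0.0038  0.0001 -0.0004] shift [ 0.0014 -0.0064  0.0047] F [-13.1  -3.4   9.9] w 0.0176 t 33.6667
```

```bash
python3 -c "
from h import *
print(bot.job_done())"
```

```text
the job is handed in; nothing more can be done
None
```

I handed the job in at 33.7 s, but it returned no verdict: the tile is in the corner and pressed to the rail with about 13 N at the fingers (contact force on the rail itself not measured), and the thin block is released upright in the left clamp's wide gap.

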